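# Set and lock the grind of a hand coffee mill

### The arm

A 6-joint arm with a two-finger parallel gripper is mounted at the origin on a cart in front of the work surface, level with it; the furniture and walls round the work are solid. World frame = base frame: x ahead of the robot, y to its left, z up, the work surface at z = 0. Lengths are in mm, angles in rad, forces in N, time in s.
With the tool pointing down it reaches from about 350 to 975 mm from the base axis. Payload 7.1 kg.
Tool frame: the origin (TCP) lies at the centre of the arm's flange, where the gripper is bolted on; the fingertips stand 182 mm ahead of it and the grasp point (between the pads) lies 163 mm ahead of it; z points along the fingers, y is the line along which they close (so a half turn about z gives the same grasp; the last joint's range is limited). The gripper opens to 88 mm and grips with 3 to 60 N. Pads are 20 mm wide; open, the fingers measure 115 mm over their backs; the gripper's body (75 mm by 178 mm) begins 61 mm behind the grasp point.
Start: joints at [1.208, 0.423, 1.63, -0, 1.089, -0.019], TCP at [210.635, 588.421, 404.675] pointing down, gripper open.
Joint ranges: [-3, 3], [-0.9, 2.11], [0.09, 2.58], [-1.31, 4.45], [0.11, 2.69], [-2.54, 2.54]. Speed limits (rad/s): [2.39, 2.39, 3.01, 3.14, 3.14, 3.14].

### API

Orientations are given as a rotation vector (axis times angle).
In Python, from workcell import readout, get_image, ctrl gives the robot as it stands.
- The arm moves only by the tool step_arm, never from a script. Its argument "targets" is a list that holds one entry, the list of rows, each a list of 7 numbers: the shift along the world's x, y, z as a fraction of full scale, then the turn, a rotation vector about the world's x, y, z as a fraction of full scale, then the opening, from 0 (shut) to 1 (fully open). In form: [[[dx, dy, dz, wx, wy, wz, claw], ...]]. A call has exactly 5 rows; each row shifts and turns the commanded pose from where the row before left it; what a row does not reach is not made up. Full scale, the value 1, is 0.05 m for a shift and 4 degrees for a turn. A row lasts 1/8 s, in which the tool goes at most 62.5 mm and 10.7 degrees, less where a joint would pass 70% of its speed; a pose out of reach is approached as far as the arm can. A call with a number of a shift or a turn outside -1 to 1 is refused whole. A call with a gripper value outside its range is refused whole. The fingers move at their own pace and stop on an object; the grip force is fixed at half the most. Time passes only in rows, so rows that do not move let the fingers close, or fill a call up. It gives the time, the measured TCP pose, the force, the opening and the grip force at its end, in the units of the state.
- readout.get_obs(): the state, without advancing time (a new reading comes with each control period).
- get_image(name): name is "scene" or "top"; returns a dict with "pixels" (400x640x3 uint8, red, green, blue), "intrinsics" (3x3 intrinsics, pixels), "extrinsics" (4x4, takes a point from world to camera coordinates). Camera axes: x right, y down, z forward; pixel columns grow to the right and rows downward; lengths in mm; the calibration is good to about 2 mm. A picture is of the moment at which its call begins. There is no depth.
- ctrl.close_job(): hands the job in; it is judged then, once.
The state is a dict: "t": time; "qpos": joint angles; "qvel": joint speeds; "joint_torque": joint torques, N m; "ee_pos": TCP position; "orientation": TCP orientation; "ft_force": force on the tool from outside, world axes, zero at the start; "moment": the same for the moment, N m; "width": finger opening in mm; "grasp_force": force on a finger pad.
Only numpy, scipy, OpenCV 4.12 (cv2) and the standard library are available. Lean on these libraries where they do the work, as an engineer would, in place of code of your own. Each camera call takes 0.05 s, during which the arm holds its last target. There are 200 camera calls.

### The job

Set the coffee mill for a moka grind (its crank is off so that the nuts can be reached): turn the dark grind wheel clockwise until its white stripe stands at the red mark on the hopper rim, then run the brass wing nut above it down onto the wheel and tighten it firmly, so that the two are locked together with the stripe still at the mark. Push the mill's drawer fully home past its spring catch, and leave the crank, the two espresso cups and the glass jar where they are.

Things in the scene. Friction and masses are not known exactly. Their poses are not given: they have to be found in the camera images.
- mill: hand coffee mill, fixed to the worktop by its rubber foot: a light wooden box 110 x 110 mm, 70 mm high, with a steel hopper bowl on it (rim 100 mm across, 98 mm up) and an upright 16 mm threaded spindle on the mill's axis that ends 169.5 mm up in a square. Origin: centre of the underside. z up; -x is the side of the drawer.
- mill_mark (a point): the fixed red mark on the hopper rim, 51 mm from the axis on the mill's +y side, 100 mm above the worktop
- grind_wheel: the first nut on the spindle: dark round grind wheel, 63 mm across, 14 mm thick, gripped on its rim; 15 mm or more are free below it and, above it, only the lock nut. Origin: on the axis, on its underside, 116.5 mm up when the stripe is at the mark. A white stripe on its top and rim lies on its own +y side.
- grind_turn (a joint): turn of the grind wheel in rad, positive clockwise seen from above; 0 = stripe at the red mark. It starts 0.6 to 1.3 rad short (negative). Stiff, about 0.75 N m, stays where left; moves down 1.6 mm a rad (10 mm a turn).
- lock_nut: the second nut, above the wheel on the same spindle: brass wing nut, 24 mm high. Lowest 6 mm a round collar 31 mm across; above it a hub 30 mm long in its own x with two flats 28 mm apart facing its own +-y, and two wings 9 mm thick along own x, 55 mm over the tips, up to 30 mm high. Origin: on the axis, on its underside.
- lock_turn (a joint): turn of the lock nut in rad, positive clockwise seen from above; starts 2.8 to 4 rad short (negative), moves down 1.6 mm a rad, turns lightly (0.03 N m) until it meets the wheel, which is when lock_turn equals grind_turn. From there it stiffens by about 0.4 N m and 100 N of squeeze a rad; let go, it springs back under 0.15 rad and stays. Firmly tight is 0.8 to 1.5 rad past the meeting.
- drawer (a joint): drawer opening in m, 0 = fully home. A sprung ball in the side pushes it out from 14 to 6 mm and snaps it home from 6 mm; getting past takes about 6 N. It starts 18 to 30 mm open.
- drawer_knob (a point): middle of the outer face of the drawer's round black knob (23 mm across, 35.5 mm above the worktop); the face looks to the mill's -x and stands 29 mm out from the drawer front, 83.5 mm from the mill's axis when home
- crank: loose crank of the mill, lying aside: flat steel arm 130 mm long along its x, black knob 49 mm high at +x; origin on the worktop below the middle of the arm
- cup_a: white espresso cup, 57 x 75 x 50 mm, origin at its underside
- cup_b: another white espresso cup, 61 x 78 x 54 mm, origin at its underside
- glass_jar: glass jar with a yellow lid, 64 mm across, 100 mm high, origin at the centre of its underside

How it is judged:
By the outcome, as a careful person would: the job done as asked, in the order asked, and still so for the second after the job is handed in, with the robot touching nothing.
It also fails if it takes over 64 s, if anything falls off the work surface, if the arm or the gripper's body presses on something with over 40 N, if the wrist force passes 120 N, or if a joint passes its speed limit or range.

## Working session

There is one attempt and no reset: what is moved stays moved. The work goes in short steps, Python scripts to look and compute and a tool call to move; the robot and the scene stay as the last step left them, time stands still between calls to the robot, and variables do not carry over. Pictures are saved under pics/ and viewed, at most 10 in all, crops included, and the job is handed in when it is done.

Besides the shell and the picture viewer there is one more tool, called after "Call:" in YAML: its name, and indented under it one key for each argument. step_arm: Moves the arm, as the interface text tells. Shift numbers are shares of 0.05 m and turn numbers shares of 4 degrees, none past 1 either way. Its arguments: {"type":"object","properties":{"targets":{"type":"array"}},"required":["targets"]}

```bash
mkdir -p pics
cat > h.py <<'E'
import numpy as np, cv2
from workcell import readout, get_image, ctrl
def grab(n,f=None):
    d=get_image(n)
    if f: cv2.imwrite('pics/'+f,d['pixels'][:,:,::-1])
    return d
def ray(d,u,v,z):
    K=np.array(d['intrinsics']);E=np.array(d['extrinsics']);R=E[:3,:3];t=E[:3,3]
    c=-R.T@t; r=R.T@np.linalg.inv(K)@np.array([u,v,1.]); return c+r*(z-c[2])/r[2]
def proj(d,p):
    K=np.array(d['intrinsics']);E=np.array(d['extrinsics']);q=K@(E[:3,:3]@np.array(p,float)+E[:3,3]);return q[:2]/q[2]
E
python3 - <<'E'
from h import *
for n in('top','scene'):
    d=grab(n,n+'0.png');E=np.array(d['extrinsics']);print(n,np.round(d['intrinsics'],1).tolist(),np.round(-E[:3,:3].T@E[:3,3]),np.round(E[:3,:3],2).tolist())
print(readout.get_obs())
E
```

```text
top [[410.1, 0.0, 331.6], [0.0, 410.1, 199.6], [0.0, 0.0, 1.0]] [496. 266. 965.] [[-0.01, -1.0, 0.01], [-1.0, 0.01, -0.03], [0.03, -0.01, -1.0]]
scene [[401.0, 0.0, 323.2], [0.0, 401.0, 205.5], [0.0, 0.0, 1.0]] [ 213. -284.  646.] [[0.86, -0.5, 0.02], [-0.31, -0.56, -0.77], [0.4, 0.66, -0.64]]
{'t': 0.1, 'qpos': array([ 1.20798639e+00,  4.23763100e-01,  1.63061814e+00,  1.94739510e-05,
        1.08861238e+00, -1.89678807e-02]), 'qvel': array([-1.89133320e-03, -2.99758194e-03, -2.47630334e-03, -3.91754909e-05,
        4.91279633e-04, -1.38500634e-03]), 'joint_torque': array([ 5.18646684e-04, -5.45612848e+01, -2.74324518e+01,  6.46078144e-02,
        1.88380742e-02,  2.34503165e-05]), 'ee_pos': array([210.55492331, 588.19139887, 403.97829138]), 'orientation': array([-5.37414629e-01, -3.09499739e+00,  2.15532791e-03]), 'ft_force': array([ 0.26907712, -0.38417674,  0.22046055]), 'moment': array([-0.0420185 , -0.03946923,  0.00300738]), 'grasp_force': 0.0, 'width': 87.88556491912377}
```

View pics/top0.png

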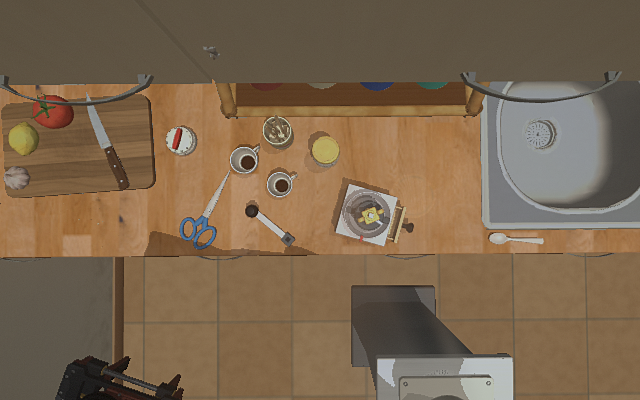

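View pics/scene0.png

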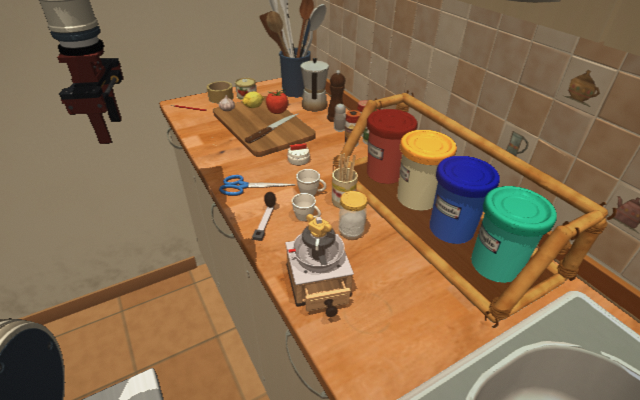

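Mill in top view at about (368,213) with its drawer to the right (world -y); the jar is at (325,150), cups at (245,160) and (281,184), crank at (270,225). The scene view shows the mill at (319,260), and a red mark at (291,250). Zooming in.

Run:
```python
from h import *
a=cv2.imread('pics/top0.png')[170:250,325:425];b=cv2.imread('pics/scene0.png')[205:325,270:370]
A=cv2.resize(a,None,fx=4,fy=4,interpolation=cv2.INTER_CUBIC);B=cv2.resize(b,None,fx=4,fy=4,interpolation=cv2.INTER_CUBIC)
o=np.zeros((480,800,3),np.uint8);o[:320,:400]=A;o[:,400:]=B;cv2.imwrite('pics/z0.png',o)
d=get_image('top');im=d['pixels'];hsv=cv2.cvtColor(im,cv2.COLOR_RGB2HSV)
# red
m=cv2.inRange(hsv,(0,170,90),(6,255,255))|cv2.inRange(hsv,(172,170,90),(180,255,255))
ys,xs=np.nonzero(m[170:250,325:425]);print('red',len(xs),(xs+325).tolist(),(ys+170).tolist())
m=(im.min(2)>165).astype(np.uint8);m[:170]=0;m[250:]=0;m[:,:325]=0;m[:,425:]=0
m=cv2.morphologyEx(m,cv2.MORPH_OPEN,np.ones((2,2)))
c=max(cv2.findContours(m,0,2)[0],key=cv2.contourArea);r=cv2.minAreaRect(c);print(r)
for p in cv2.boxPoints(r):print(p,ray(d,*p,70)[:2].round(1))
```

```text
red 0 [] []
((377.9245300292969, 234.76416015625), (18.6810359954834, 19.093114852905273), 15.945394515991211)
[366.32074 241.37737] [427.6 186.7]
[371.56604 223.01888] [467.5 174.8]
[389.52832 228.15096] [455.9 135.7]
[384.28302 246.50945] [416.1 147.7]
```

View pics/z0.png

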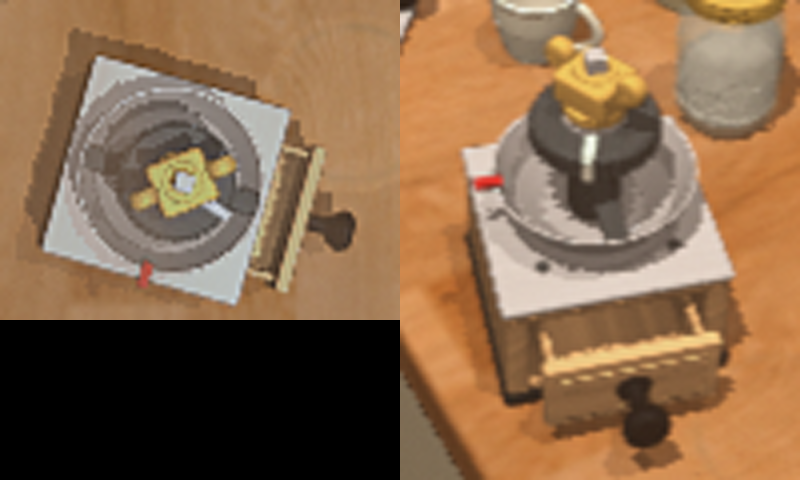

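The top crop shows the box corners at (98,58),(288,108),(238,303),(45,248), spindle end (185,181), red mark (147,273), stripe (206,202)-(228,216), wings (145,197)/(222,165) and knob (345,230), all at 4x with offset (325,170).

Run:
```python
from h import *
d=get_image('top');s=get_image('scene')
P=lambda u,v,z:ray(d,325+u/4-.4,170+v/4-.4,z)
S=lambda u,v,z:ray(s,270+(u-400)/4-.4,205+v/4-.4,z)
c=[P(*p,70)[:2] for p in((98,58),(288,108),(238,303),(45,248))];c=np.array(c);print(c.round(1),'centre',c.mean(0).round(1),[np.linalg.norm(c[i]-c[i-1]).round(1) for i in range(4)])
for i,j in((0,1),(3,2)):
    v=c[i]-c[j];print('mill x yaw',np.degrees(np.arctan2(v[1],v[0])))
for i,j in((3,0),(2,1)):
    v=c[i]-c[j];print('mill y yaw-90',np.degrees(np.arctan2(v[1],v[0]))-90)
for n,p in dict(spin=(185,181,169.5),red=(147,273,100),w1=(145,197,150+12),w2=(222,165,162),st1=(206,202,132),st2=(228,216,132),knob=(352,230,35.5)).items():print(n,P(*p).round(1))
for n,p in dict(spin=(597,58,169.5),red=(488,183,100),stTop1=(590,135,132),stTop2=(588,152,132),knob=(646,425,35.5),boxFL=(510,316,70),boxFR=(732,274,70),boxBL=(464,150,70)).items():print('S',n,S(*p).round(1))
```

```text
[[552.9 223. ]
 [524.7 119.4]
 [418.6 148. ]
 [449.5 252.9]] centre [486.4 185.8] [np.float64(107.7), np.float64(107.4), np.float64(109.8), np.float64(109.3)]
mill x yaw 74.75163629939424
mill x yaw 73.6009824909393
mill y yaw-90 73.8693807210818
mill y yaw-90 74.89342397310321
spin [486.5 186.2 169.5]
red [437.4 199.8 100. ]
w1 [478.8 205.1 162. ]
w2 [494.1 167.2 162. ]
st1 [475.3 171.9 132. ]
st2 [468.1 160.8 132. ]
knob [456.3  78.3  35.5]
S spin [485.9 182.1 169.5]
S red [436.7 197.7 100. ]
S stTop1 [478.1 174.  132. ]
S stTop2 [471.9 164.8 132. ]
S knob [457.3  83.7  35.5]
S boxFL [420.  144.1  70. ]
S boxFR [522.4 115.6  70. ]
S boxBL [448.8 250.8  70. ]
```

Axis ≈ (486.3,185), mill yaw ≈ 74.3° (mark at 164.3°), stripe ≈ 232.5° → about 1.2 rad clockwise to go; nut wings at ≈112°, so its flats face 22°. I grip the wheel with the closing line at 90°, so it ends at the nut's 22°.

Call:
step_arm:
  targets:
    - [[0.55, -0.8, 0, 0, 0, 0, 1], [0.55, -0.8, 0, 0, 0, 0, 1], [0.55, -0.8, 0, 0, 0, 0, 1], [0.55, -0.8, 0, 0, 0, 0, 1], [0.55, -0.8, 0, 0, 0, 0, 1]]

```text
t: 0.88
ee_pos: [348.8, 387.1, 404.8]
orientation: [0.537, 3.095, 0.0]
ft_force: [-0.6, 0.2, 0.1]
width: 87.7
grasp_force: 0.0
```

Call:
step_arm:
  targets:
    - [[0.55, -0.8, 0, 0, 0, 1, 1], [0.55, -0.8, 0, 0, 0, 1, 1], [0.55, -0.8, 0, 0, 0, 1, 1], [0.55, -0.8, 0, 0, 0, 1, 1], [0.55, -0.8, 0, 0, 0, 1, 1]]

```text
t: 1.5
ee_pos: [486.4, 187.0, 404.8]
orientation: [-0.012, 3.141, 0.0]
ft_force: [0.0, 0.7, 1.2]
width: 88.1
grasp_force: 0.0
```

Call:
step_arm:
  targets:
    - [[0, -0.03, -0.5, 0, 0, 0, 1], [0, 0, -0.6, 0, 0, 0, 1], [0, 0, -0.6, 0, 0, 0, 1], [0, 0, -0.4, 0, 0, 0, 1], [0, 0, -0.22, 0, 0, 0, 1]]

```text
t: 2.12
ee_pos: [485.4, 186.8, 287.6]
orientation: [0.008, -3.14, 0.001]
ft_force: [0.0, 0.3, 0.1]
width: 88.0
grasp_force: 0.0
```

Call:
step_arm:
  targets:
    - [[0, 0, 0, 0, 0, 0, 0], [0, 0, 0, 0, 0, 0, 0], [0, 0, 0, 0, 0, 0, 0], [0, 0, 0, 0, 0, 0, 0], [0, 0, 0, 0, 0, 0, 0]]

```text
t: 2.75
ee_pos: [486.0, 186.9, 289.5]
orientation: [-0.008, 3.14, 0.0]
ft_force: [-0.3, -2.3, 6.0]
width: 62.2
grasp_force: 30.0
```

Call:
step_arm:
  targets:
    - [[0, 0.01, -0.002, 0, 0, -1, 0], [0, 0, -0.002, 0, 0, -1, 0], [0, 0, -0.002, 0, 0, -1, 0], [0, 0, -0.002, 0, 0, -1, 0], [0, 0, -0.002, 0, 0, -1, 0]]

```text
t: 3.38
ee_pos: [485.9, 187.0, 289.0]
orientation: [0.537, 3.094, -0.002]
ft_force: [0.8, -5.5, 6.2]
width: 61.8
grasp_force: 30.0
```

Call:
step_arm:
  targets:
    - [[0, 0, -0.002, 0, 0, -1, 0], [0, 0, -0.002, 0, 0, -1, 0], [0, 0, -0.002, 0, 0, -1, 0], [0, 0, -0.002, 0, 0, -1, 0], [0, 0, -0.002, 0, 0, -1, 0]]

```text
t: 4.0
ee_pos: [485.9, 186.9, 288.4]
orientation: [1.066, 2.953, -0.001]
ft_force: [-0.5, -6.6, 5.8]
width: 62.2
grasp_force: 30.0
```

Run:
```python
from h import *
o=readout.get_obs();print(o['moment'],o['ft_force'],o['orientation'],o['width'])
d=grab('scene','s1.png');t=grab('top','t1.png')
a=t['pixels'][170:250,325:425];b=d['pixels'][205:325,270:370]
A=cv2.resize(a,None,fx=4,fy=4,interpolation=2);B=cv2.resize(b,None,fx=4,fy=4,interpolation=2)
z=np.zeros((480,800,3),np.uint8);z[:320,:400]=A;z[:,400:]=B;cv2.imwrite('pics/z1.png',z[:,:,::-1])
```

```text
[-1.10507443 -0.03912548  0.75428548] [-0.49915651 -6.61094001  5.77356517] [ 1.06602354e+00  2.95346527e+00 -1.38174379e-03] 62.20657654370596
```

View pics/z1.png

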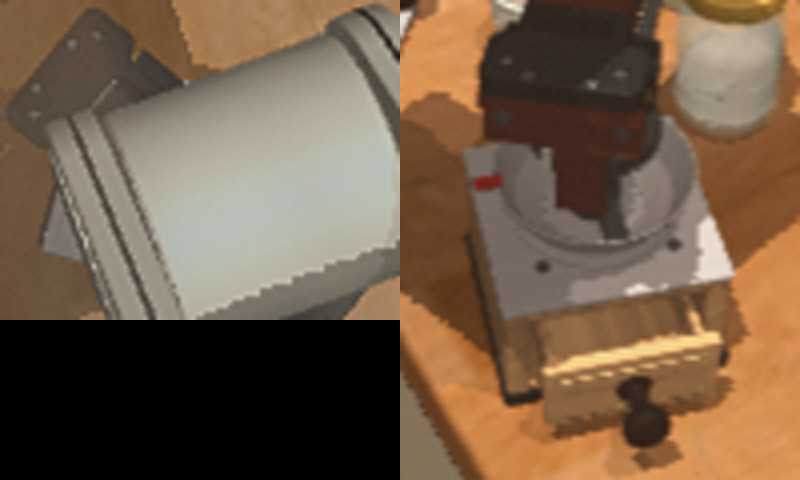

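Torque 0.754 N m about z: the wheel is turning with the grip; the picture shows the stripe just left of the finger (547,160). I turn 24° more, then release and rise to look.

Call:
step_arm:
  targets:
    - [[0, -0.01, -0.002, 0, 0, -1, 0], [0, 0, -0.002, 0, 0, -1, 0], [0, 0, -0.002, 0, 0, -1, 0], [0, 0, -0.002, 0, 0, -1, 0], [0, 0, -0.002, 0, 0, -1, 0]]

```text
t: 4.72
ee_pos: [485.8, 186.7, 287.9]
orientation: [1.563, 2.724, -0.0]
ft_force: [-0.6, -3.5, 5.1]
width: 62.3
grasp_force: 30.0
```

Call:
step_arm:
  targets:
    - [[0, 0, -0.002, 0, 0, -1, 0], [0, 0, 0, 0, 0, 0, 0], [0, 0, 0, 0, 0, 0, 1], [0, 0, 0, 0, 0, 0, 1], [0, 0, 0, 0, 0, 0, 1]]

```text
t: 5.35
ee_pos: [485.6, 187.0, 287.0]
orientation: [-1.658, -2.668, 0.0]
ft_force: [0.7, -0.1, 0.3]
width: 86.7
grasp_force: 0.0
```

Call:
step_arm:
  targets:
    - [[0, 0, 0.6, 0, 0, 0, 1], [0, 0, 0.9, 0, 0, 0, 1], [-0.6, 0, 0.5, 0, 0, 0, 1], [-1, 0, 0, 0, 0, 0, 1], [-1, 0, 0, 0, 0, 0, 1]]

```text
t: 5.98
ee_pos: [354.3, 186.8, 387.3]
orientation: [1.659, 2.668, 0.001]
ft_force: [-0.9, 1.0, 0.8]
width: 87.9
grasp_force: 0.0
```

Run:
```python
from h import *
d=grab('scene','s2.png');t=grab('top','t2.png')
a=t['pixels'][170:250,325:425];b=d['pixels'][205:325,270:370]
A=cv2.resize(a,None,fx=4,fy=4,interpolation=2);B=cv2.resize(b,None,fx=4,fy=4,interpolation=2)
z=np.zeros((480,800,3),np.uint8);z[:320,:400]=A;z[:,400:]=B;cv2.imwrite('pics/z2.png',z[:,:,::-1])
```

```text
(no output)
```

View pics/z2.png

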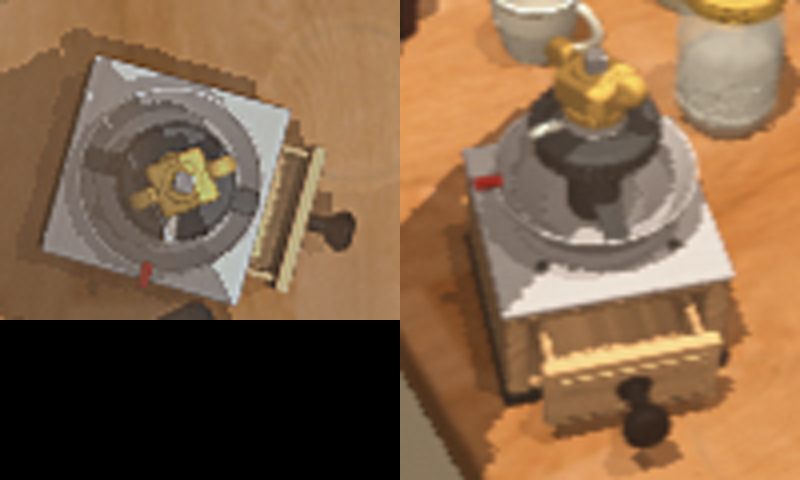

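The top view shows the stripe at (170,215)-(167,237), still slightly short of the mark (147,273); the scene view has it at (560,123)-(533,135). Measuring precisely.

```bash
cat >> h.py <<'E'
C=np.array([486.3,185.8])
def stripe(n,d,zt=130.8):
    im=d['pixels'];hsv=cv2.cvtColor(im,cv2.COLOR_RGB2HSV)
    u0,v0=proj(d,[*C,zt]); W=np.zeros(3);L=[]
    wht=[];red=[]
    for v in range(int(v0)-30,int(v0)+31):
        for u in range(int(u0)-40,int(u0)+41):
            r,g,b=map(int,im[v,u])
            if r>1.8*g and r>1.8*b and r>100:
                p=ray(d,u,v,100)[:2]-C; R=np.hypot(*p)
                if 44<R<58: red.append((np.degrees(np.arctan2(p[1],p[0]))%360,R))
            p=ray(d,u,v,zt)[:2]-C; R=np.hypot(*p);a=np.degrees(np.arctan2(p[1],p[0]))%360
            if 18<R<31 and 140<a<260 and min(r,g,b)>125 and max(r,g,b)-min(r,g,b)<45: wht.append((a,R,min(r,g,b)))
    print(n,'red',np.mean(red,0).round(1) if red else None,len(red));print(' white',[tuple(np.round(w,0).astype(int).tolist()) for w in wht])
    if wht:
        w=np.array(wht);print(' mean',np.average(w[:,0],weights=(w[:,2]-90)*w[:,1]).round(1))
E
python3 - <<'E'
from h import *
for n,f in(('top','t2'),('scene','s2')):
    d=get_image(n);d['pixels']=cv2.imread(f'pics/{f}.png')[:,:,::-1];stripe(n,d)
for n,f in(('top','top0'),('scene','scene0')):
    d=get_image(n);d['pixels']=cv2.imread(f'pics/{f}.png')[:,:,::-1];stripe(n,d,132.5)
E
```

```text
top red [163.3  52.2] 14
 white [(172, 19, 152), (232, 31, 156), (168, 21, 142), (173, 21, 156), (169, 23, 146), (174, 23, 155), (221, 30, 148), (165, 26, 169), (170, 25, 151), (174, 25, 134), (166, 28, 162), (170, 27, 147), (175, 27, 130), (167, 30, 144), (171, 29, 195)]
 mean 178.7
scene red [165.7  51.3] 21
 white [(164, 19, 146), (167, 25, 181), (168, 23, 217), (170, 21, 168), (172, 19, 160), (170, 29, 144), (171, 27, 198), (173, 26, 223), (175, 24, 174), (176, 22, 141), (175, 30, 172), (176, 28, 190), (178, 27, 161)]
 mean 172.2
top red [163.  52.] 16
 white [(239, 21, 172), (227, 19, 173), (231, 20, 192), (234, 22, 196), (237, 24, 195), (239, 25, 129), (227, 22, 153), (230, 23, 197), (233, 25, 201), (236, 26, 197), (238, 28, 147), (226, 24, 132), (229, 26, 176), (232, 28, 200), (235, 29, 200), (237, 31, 181), (229, 29, 141), (231, 30, 196), (226, 30, 129), (215, 31, 132)]
 mean 232.2
scene red [165.7  50.5] 20
 white [(231, 19, 178), (236, 19, 235), (241, 19, 212), (232, 22, 193), (237, 22, 234), (241, 22, 209), (229, 25, 138), (233, 25, 212), (237, 24, 235), (241, 24, 203), (230, 27, 141), (233, 27, 213), (237, 27, 224), (241, 27, 177), (231, 30, 134), (234, 30, 198), (238, 29, 202), (241, 29, 146)]
 mean 236.2
```

Both views and the arm's turn agree: stripe near 168°, mark 164.3°, so about 3.8° remain. Back to the wheel for that.

Call:
step_arm:
  targets:
    - [[1, 0, 0, 0, 0, 0, 1], [1, -0.02, 0, 0, 0, 0, 1], [0.62, 0, -0.5, 0, 0, 0, 1], [0, 0, -0.9, 0, 0, 0, 1], [0, 0, -0.6, 0, 0, 0, 1]]

```text
t: 6.9
ee_pos: [488.0, 185.5, 284.7]
orientation: [-1.659, -2.667, 0.002]
ft_force: [0.2, -0.8, -0.1]
width: 87.7
grasp_force: 0.0
```

Call:
step_arm:
  targets:
    - [[0, 0, 0, 0, 0, 0, 0], [0, 0, 0, 0, 0, 0, 0], [0, 0, 0, 0, 0, 0, 0], [0, 0, 0, 0, 0, 0, 0], [0, 0, 0, 0, 0, 0, 0]]

```text
t: 7.52
ee_pos: [486.5, 185.7, 288.1]
orientation: [1.657, 2.669, -0.0]
ft_force: [-4.6, -4.2, 6.8]
width: 62.0
grasp_force: 30.0
```

Call:
step_arm:
  targets:
    - [[0, 0, 0, 0, 0, -0.5, 0], [0, 0, 0, 0, 0, -0.45, 0], [0, 0, 0, 0, 0, 0, 0], [0, 0, 0, 0, 0, 0, 0], [0, 0, 0, 0, 0, 0, 0]]

```text
t: 8.15
ee_pos: [486.4, 185.7, 288.0]
orientation: [1.743, 2.613, -0.001]
ft_force: [-4.2, -4.0, 6.6]
width: 61.9
grasp_force: 30.0
```

Call:
step_arm:
  targets:
    - [[0, 0, 0, 0, 0, 0, 1], [0, 0, 0, 0, 0, 0, 1], [0, 0, 0, 0, 0, 0, 1], [0, 0, 0.4, 0, 0, 0, 1], [0, 0, 0.4, 0, 0, 0, 1]]

```text
t: 8.78
ee_pos: [486.7, 186.0, 327.4]
orientation: [-1.745, -2.612, 0.0]
ft_force: [0.2, -0.3, 0.6]
width: 87.2
grasp_force: 0.0
```

Call:
step_arm:
  targets:
    - [[0, 0, 0, 0, 0, 0, 0], [0, 0, 0, 0, 0, 0, 0], [0, 0, 0, 0, 0, 0, 0], [0, 0, 0, 0, 0, 0, 0], [0, 0, 0, 0, 0, 0, 0]]

```text
t: 9.4
ee_pos: [486.6, 185.9, 326.7]
orientation: [-1.745, -2.612, 0.001]
ft_force: [-0.1, -0.4, 0.5]
width: 41.7
grasp_force: 0.0
```

Call:
step_arm:
  targets:
    - [[0, 0, -0.002, 0, 0, -1, 0], [0, 0, -0.002, 0, 0, -1, 0], [0, 0, -0.002, 0, 0, -1, 0], [0, 0, -0.002, 0, 0, -1, 0], [0, 0, -0.002, 0, 0, -1, 0]]

```text
t: 10.02
ee_pos: [486.2, 185.8, 326.3]
orientation: [-2.174, -2.267, 0.002]
ft_force: [-1.8, -0.5, 1.4]
width: 28.2
grasp_force: 29.1
```

```bash
python3 -c "
from h import *
o=readout.get_obs();print(o['qpos'].round(3),o['moment'].round(3),o['ft_force'].round(1),o['width'])"
```

```text
[ 0.342  0.383  1.917 -0.     0.844  0.301] [-0.169  0.388 -0.022] [-1.8 -0.5  1.4] 28.18885418908263
```

Call:
step_arm:
  targets:
    - [[0, 0, -0.002, 0, 0, -1, 0], [0, 0, -0.002, 0, 0, -1, 0], [0, 0, -0.002, 0, 0, -1, 0], [0, 0, -0.002, 0, 0, -1, 0], [0, 0, -0.002, 0, 0, -1, 0]]

```text
t: 10.65
ee_pos: [486.0, 185.8, 325.8]
orientation: [-2.535, -1.854, 0.003]
ft_force: [-3.3, -0.0, 2.0]
width: 28.4
grasp_force: 29.1
```

Call:
step_arm:
  targets:
    - [[0, 0, -0.002, 0, 0, -1, 0], [0, 0, -0.002, 0, 0, -1, 0], [0, 0, -0.002, 0, 0, -1, 0], [0, 0, -0.002, 0, 0, -1, 0], [0, 0, -0.002, 0, 0, -1, 0]]

```text
t: 11.28
ee_pos: [485.8, 185.9, 325.2]
orientation: [-2.818, -1.386, 0.004]
ft_force: [-4.1, 1.4, 2.3]
width: 28.3
grasp_force: 29.1
```

Call:
step_arm:
  targets:
    - [[0, 0, -0.002, 0, 0, -1, 0], [0, 0, -0.002, 0, 0, -1, 0], [0, 0, -0.002, 0, 0, -1, 0], [0, 0, -0.002, 0, 0, -1, 0], [0, 0, -0.002, 0, 0, -1, 0]]

```text
t: 11.9
ee_pos: [485.6, 186.1, 324.6]
orientation: [-3.016, -0.875, 0.005]
ft_force: [-5.4, 3.3, 3.1]
width: 28.5
grasp_force: 29.1
```

Call:
step_arm:
  targets:
    - [[0, 0, -0.002, 0, 0, -1, 0], [0, 0, -0.002, 0, 0, -1, 0], [0, 0, -0.002, 0, 0, -1, 0], [0, 0, -0.002, 0, 0, -1, 0], [0, 0, -0.002, 0, 0, -1, 0]]

```text
t: 12.52
ee_pos: [485.5, 186.3, 324.1]
orientation: [-3.123, -0.338, 0.006]
ft_force: [-6.3, 5.0, 2.5]
width: 28.2
grasp_force: 29.1
```

Call:
step_arm:
  targets:
    - [[0, 0, -0.002, 0, 0, -1, 0], [0, 0, -0.002, 0, 0, -1, 0], [0, 0, -0.002, 0, 0, -1, 0], [0, 0, -0.002, 0, 0, -1, 0], [0, 0, -0.002, 0, 0, -1, 0]]

```text
t: 13.15
ee_pos: [485.5, 186.5, 323.6]
orientation: [-3.134, 0.21, 0.006]
ft_force: [-5.3, 7.2, -0.1]
width: 28.5
grasp_force: 29.1
```

Call:
step_arm:
  targets:
    - [[0, 0, -0.002, 0, 0, -1, 0], [0, 0, -0.002, 0, 0, -1, 0], [0, 0, -0.002, 0, 0, -1, 0], [0, 0, -0.002, 0, 0, -1, 0], [0, 0, -0.002, 0, 0, -1, 0]]

```text
t: 13.78
ee_pos: [485.5, 186.8, 323.0]
orientation: [-3.05, 0.751, 0.006]
ft_force: [-4.9, 8.2, 0.6]
width: 28.5
grasp_force: 29.1
```

```bash
python3 -c "
from h import *
o=readout.get_obs();print(o['qpos'].round(3),o['moment'].round(3),o['ft_force'].round(1),o['width'])"
```

```text
[0.344 0.388 1.919 0.004 0.837 2.395] [1.462 1.103 0.02 ] [-4.9  8.2  0.6] 28.452407476877056
```

Call:
step_arm:
  targets:
    - [[0, 0, 0, 0, 0, 0, 1], [0, 0, 0, 0, 0, 0, 1], [0, 0, 0.5, 0, 0, 0, 1], [0, 0, 0.7, 0, 0, 0, 1], [-0.5, 0, 0.2, 0, 0, 1, 1]]

```text
t: 14.4
ee_pos: [463.1, 186.0, 395.8]
orientation: [-3.074, 0.637, -0.007]
ft_force: [0.4, 0.1, -0.4]
width: 74.8
grasp_force: 0.0
```

Call:
step_arm:
  targets:
    - [[-1, 0, 0, 0, 0, 1, 1], [-1, 0, 0, 0, 0, 1, 1], [0, 0, 0, 0, 0, 1, 1], [0, 0, 0, 0, 0, 1, 1], [0, 0, 0, 0, 0, 1, 1]]

```text
t: 15.02
ee_pos: [361.6, 185.8, 393.8]
orientation: [-3.14, 0.091, -0.001]
ft_force: [-0.2, 0.6, -0.3]
width: 88.1
grasp_force: 0.0
```

Call:
step_arm:
  targets:
    - [[0, 0, 0, 0, 0, 1, 1], [0, 0, 0, 0, 0, 1, 1], [0, 0, 0, 0, 0, 1, 1], [0, 0, 0, 0, 0, 1, 1], [0, 0, 0, 0, 0, 1, 1]]

```text
t: 15.65
ee_pos: [361.8, 185.8, 393.7]
orientation: [3.108, 0.455, 0.001]
ft_force: [1.0, 0.3, 0.0]
width: 87.7
grasp_force: 0.0
```

Run:
```python
from h import *
d=grab('scene','s3.png');t=grab('top','t3.png')
a=t['pixels'][170:250,325:425];b=d['pixels'][205:325,270:370]
A=cv2.resize(a,None,fx=4,fy=4,interpolation=2);B=cv2.resize(b,None,fx=4,fy=4,interpolation=2)
z=np.zeros((480,800,3),np.uint8);z[:320,:400]=A;z[:,400:]=B;cv2.imwrite('pics/z3.png',z[:,:,::-1])
import h
h.C=np.array([486.5,186.0]);stripe('top',t);h.C=np.array([485.9,182.9]);stripe('scene',d)
```

```text
top red [163.6  51.8] 13
 white [(174, 21, 126), (174, 23, 134), (171, 27, 152), (167, 30, 139), (171, 29, 133)]
 mean 171.0
scene red [162.4  51.4] 22
 white [(155, 19, 170), (160, 27, 155), (160, 25, 155), (161, 23, 156), (162, 21, 156), (163, 20, 151), (164, 29, 147), (165, 27, 156), (166, 26, 142)]
 mean 161.9
```

View pics/z3.png

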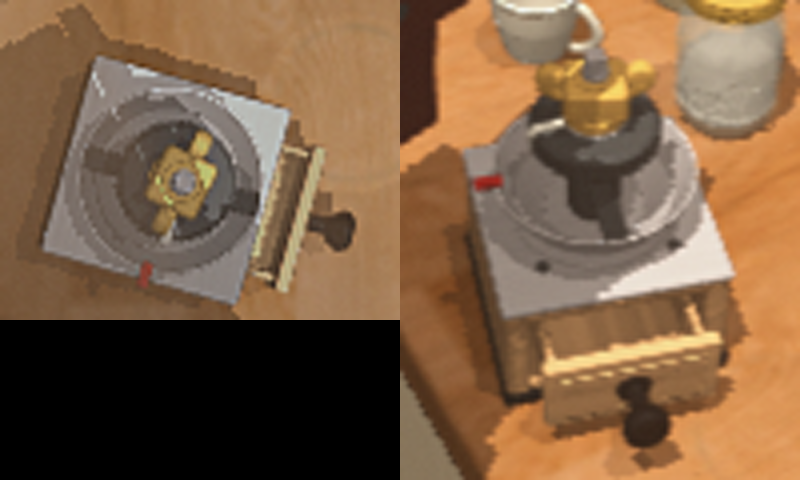

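Top: wings at (202,145)/(163,220), i.e. nut turned 140° as commanded; stripe at (167,238) points to the mark within a degree or two, by both views and the arm's own turn; accepted. Turning back a half turn and regrasping the nut.

Call:
step_arm:
  targets:
    - [[0, 0, 0, 0, 0, 1, 1], [0, 0, 0, 0, 0, 1, 1], [0, 0, 0, 0, 0, 1, 1], [0, 0, 0, 0, 0, 1, 1], [0, 0, 0, 0, 0, 1, 1]]

```text
t: 16.38
ee_pos: [361.7, 185.8, 393.6]
orientation: [2.983, 0.985, 0.0]
ft_force: [-1.3, 0.0, 0.2]
width: 87.9
grasp_force: 0.0
```

Call:
step_arm:
  targets:
    - [[0, 0, 0, 0, 0, 1, 1], [0, 0, 0, 0, 0, 1, 1], [0, 0, 0, 0, 0, 1, 1], [0, 0, 0, 0, 0, 1, 1], [0, 0, 0, 0, 0, 1, 1]]

```text
t: 17.0
ee_pos: [361.7, 185.8, 393.6]
orientation: [2.767, 1.488, 0.0]
ft_force: [-0.4, 0.4, 0.4]
width: 88.0
grasp_force: 0.0
```

Call:
step_arm:
  targets:
    - [[0, 0, 0, 0, 0, 1, 1], [0, 0, 0, 0, 0, 1, 1], [0, 0, 0, 0, 0, 1, 1], [0, 0, 0, 0, 0, 1, 1], [0, 0, 0, 0, 0, 1, 1]]

```text
t: 17.62
ee_pos: [361.7, 185.8, 393.7]
orientation: [2.466, 1.946, 0.0]
ft_force: [0.8, -0.4, -0.5]
width: 87.9
grasp_force: 0.0
```

Call:
step_arm:
  targets:
    - [[0, 0, 0, 0, 0, 1, 1], [0, 0, 0, 0, 0, 1, 1], [0, 0, 0, 0, 0, 1, 1], [0, 0, 0, 0, 0, 1, 1], [0, 0, 0, 0, 0, 1, 1]]

```text
t: 18.25
ee_pos: [361.7, 185.8, 393.6]
orientation: [2.091, 2.345, 0.0]
ft_force: [-0.2, 0.2, 0.3]
width: 88.3
grasp_force: 0.0
```

Call:
step_arm:
  targets:
    - [[0, 0, 0, 0, 0, 1, 1], [0, 0, 0, 0, 0, 1, 1], [0, 0, 0, 0, 0, 1, 1], [0, 0, 0, 0, 0, 1, 1], [0, 0, 0, 0, 0, 1, 1]]

```text
t: 18.88
ee_pos: [361.7, 185.8, 393.6]
orientation: [1.652, 2.672, 0.0]
ft_force: [0.1, 0.6, 0.1]
width: 88.0
grasp_force: 0.0
```

Call:
step_arm:
  targets:
    - [[0, 0, 0, 0, 0, 1, 1], [0, 0, 0, 0, 0, 1, 1], [0.5, 0, 0, 0, 0, 1, 1], [1, 0, 0, 0, 0, 1, 1], [1, 0, 0, 0, 0, 1, 1]]

```text
t: 19.5
ee_pos: [488.0, 185.8, 393.8]
orientation: [1.162, 2.918, 0.001]
ft_force: [0.8, -0.4, 0.7]
width: 88.0
grasp_force: 0.0
```

Call:
step_arm:
  targets:
    - [[0, 0, 0, 0, 0, 1, 1], [0, 0, -0.3, 0, 0, 1, 1], [0, 0, -0.4, 0, 0, 1, 1], [0, 0, -0.4, 0, 0, 0.95, 1], [0, 0, -0.3, 0, 0, 0, 0.2]]

```text
t: 20.12
ee_pos: [486.6, 185.7, 322.7]
orientation: [-0.754, -3.049, 0.001]
ft_force: [0.4, -0.7, 0.8]
width: 80.8
grasp_force: 0.0
```

Call:
step_arm:
  targets:
    - [[0, 0, 0, 0, 0, 0, 0], [0, 0, 0, 0, 0, 0, 0], [0, 0, 0, 0, 0, 0, 0], [0, 0, 0, 0, 0, 0, 0], [0, 0, 0, 0, 0, 0, 0]]

```text
t: 20.75
ee_pos: [486.7, 185.9, 323.9]
orientation: [0.752, 3.05, 0.0]
ft_force: [-1.0, 0.1, -0.3]
width: 31.7
grasp_force: 0.0
```

Call:
step_arm:
  targets:
    - [[0, 0, 0, 0, 0, 0, 0], [0, 0, 0, 0, 0, 0, 0], [0, 0, 0, 0, 0, 0, 0], [0, 0, -0.002, 0, 0, -1, 0], [0, 0, -0.002, 0, 0, -1, 0]]

```text
t: 21.38
ee_pos: [486.7, 186.0, 323.6]
orientation: [0.966, 2.989, 0.001]
ft_force: [-0.8, 1.4, 3.3]
width: 27.8
grasp_force: 29.8
```

```bash
python3 -c "
from h import *
o=readout.get_obs();print(o['qpos'].round(3),o['moment'].round(3),o['ft_force'].round(1),o['width'])"
```

```text
[ 0.342  0.388  1.917  0.     0.836 -0.603] [0.259 0.09  0.058] [-0.8  1.4  3.3] 27.772875942275093
```

Call:
step_arm:
  targets:
    - [[0, 0, -0.002, 0, 0, -1, 0], [0, 0, -0.002, 0, 0, -1, 0], [0, 0, -0.002, 0, 0, -1, 0], [0, 0, -0.002, 0, 0, -1, 0], [0, 0, -0.002, 0, 0, -1, 0]]

```text
t: 22.0
ee_pos: [486.6, 185.8, 323.1]
orientation: [-1.471, -2.776, 0.001]
ft_force: [-0.5, 0.5, 3.7]
width: 28.4
grasp_force: 29.8
```

```bash
cat > m.py <<'E'
from h import *
o=readout.get_obs();r=o['orientation'];print((2*np.degrees(np.arctan2(r[1],r[0]))-90)%180,o['qpos'][5].round(3),o['moment'].round(3),o['ft_force'].round(1),o['width'])
E
python3 m.py
```

```text
34.17681422957776 -0.254 [-0.008  0.198  0.034] [-0.5  0.5  3.7] 28.43331554441178
```

Call:
step_arm:
  targets:
    - [[0, 0, -0.002, 0, 0, -1, 0], [0, 0, -0.002, 0, 0, -1, 0], [0, 0, -0.002, 0, 0, -1, 0], [0, 0, -0.002, 0, 0, -1, 0], [0, 0, -0.002, 0, 0, -1, 0]]

```text
t: 22.62
ee_pos: [486.4, 185.7, 322.5]
orientation: [-1.93, -2.478, 0.002]
ft_force: [-1.9, 0.3, 5.4]
width: 27.8
grasp_force: 29.8
```

```bash
python3 m.py
```

```text
14.1791544757358 0.095 [-0.147  0.414  0.055] [-1.9  0.3  5.4] 27.756473647736758
```

Call:
step_arm:
  targets:
    - [[0, 0, -0.002, 0, 0, -1, 0], [0, 0, -0.002, 0, 0, -1, 0], [0, 0, -0.002, 0, 0, -1, 0], [0, 0, -0.002, 0, 0, -1, 0], [0, 0, -0.002, 0, 0, -1, 0]]

```text
t: 23.25
ee_pos: [486.1, 185.7, 321.9]
orientation: [-2.331, -2.105, 0.003]
ft_force: [-2.9, -0.5, 5.8]
width: 28.1
grasp_force: 29.8
```

```bash
python3 m.py
```

```text
174.17232831902925 0.444 [-0.14   0.632  0.04 ] [-2.9 -0.5  5.8] 28.053170563180938
```

Call:
step_arm:
  targets:
    - [[0, 0, -0.002, 0, 0, -1, 0], [0, 0, -0.002, 0, 0, -1, 0], [0, 0, -0.002, 0, 0, -1, 0], [0, 0, 0, 0, 0, 0, 0], [0, 0, 0, 0, 0, 0, 0]]

```text
t: 23.88
ee_pos: [485.9, 185.7, 321.6]
orientation: [-2.536, -1.853, 0.004]
ft_force: [-3.5, 0.4, 6.0]
width: 27.8
grasp_force: 29.8
```

```bash
python3 m.py
```

```text
162.29851078508216 0.651 [ 0.027  0.746 -0.015] [-3.5  0.4  6. ] 27.779337650731
```

Call:
step_arm:
  targets:
    - [[0, 0, -0.002, 0, 0, -1, 0], [0, 0, -0.002, 0, 0, -1, 0], [0, 0, -0.002, 0, 0, -1, 0], [0, 0, 0, 0, 0, 0, 0], [0, 0, 0, 0, 0, 0, 0]]

```text
t: 24.5
ee_pos: [485.8, 185.8, 321.4]
orientation: [-2.716, -1.578, 0.004]
ft_force: [-5.1, 0.6, 8.5]
width: 28.3
grasp_force: 29.9
```

```bash
python3 m.py
```

```text
150.3062815698877 0.86 [0.048 1.066 0.047] [-5.1  0.6  8.5] 28.2507189739732
```

Call:
step_arm:
  targets:
    - [[0, 0, -0.002, 0, 0, -1, 0], [0, 0, -0.002, 0, 0, -1, 0], [0, 0, -0.002, 0, 0, -1, 0], [0, 0, 0, 0, 0, 0, 0], [0, 0, 0, 0, 0, 0, 0]]

```text
t: 25.12
ee_pos: [485.7, 185.9, 321.2]
orientation: [-2.866, -1.285, 0.005]
ft_force: [-5.6, 1.8, 9.2]
width: 27.8
grasp_force: 29.9
```

```bash
python3 m.py
```

```text
138.3127880825964 1.07 [0.246 1.233 0.181] [-5.6  1.8  9.2] 27.84857149357712
```

Call:
step_arm:
  targets:
    - [[0, 0, -0.002, 0, 0, -1, 0], [0, 0, -0.002, 0, 0, -1, 0], [0, 0, -0.002, 0, 0, -1, 0], [0, 0, -0.002, 0, 0, -1, 0], [0, 0, 0, 0, 0, 0, 0]]

```text
t: 25.75
ee_pos: [485.5, 186.1, 320.9]
orientation: [-3.017, -0.873, 0.005]
ft_force: [-7.6, 2.0, 10.4]
width: 27.9
grasp_force: 29.9
```

```bash
python3 m.py
```

```text
122.27271523478993 1.35 [0.551 1.449 0.222] [-7.6  2.  10.4] 27.915139395952856
```

Call:
step_arm:
  targets:
    - [[0, 0, -0.002, 0, 0, -1, 0], [0, 0, -0.002, 0, 0, -1, 0], [0, 0, -0.002, 0, 0, -1, 0], [0, 0, -0.002, 0, 0, -1, 0], [0, 0, 0, 0, 0, 0, 0]]

```text
t: 26.38
ee_pos: [485.4, 186.3, 320.5]
orientation: [-3.109, -0.445, 0.005]
ft_force: [-7.7, 4.8, 11.3]
width: 28.1
grasp_force: 30.0
```

```bash
python3 m.py
```

```text
106.290217389198 1.628 [0.832 1.637 0.397] [-7.7  4.8 11.3] 28.07480143422337
```

Call:
step_arm:
  targets:
    - [[0, 0, -0.002, 0, 0, -1, 0], [0, 0, -0.002, 0, 0, -1, 0], [0, 0, -0.002, 0, 0, -1, 0], [0, 0, -0.002, 0, 0, -1, 0], [0, 0, -0.002, 0, 0, -1, 0]]

```text
t: 27.0
ee_pos: [485.4, 186.6, 320.2]
orientation: [-3.139, 0.103, 0.005]
ft_force: [-9.9, 7.4, 11.9]
width: 28.0
grasp_force: 30.2
```

Call:
step_arm:
  targets:
    - [[0, 0, 0, 0, 0, 0, 0], [0, 0, 0, 0, 0, 0, 0], [0, 0, 0, 0, 0, 0, 0], [0, 0, 0, 0, 0, 0, 0], [0, 0, 0, 0, 0, 0, 0]]

```text
t: 27.62
ee_pos: [485.4, 186.6, 320.2]
orientation: [-3.139, 0.101, 0.005]
ft_force: [-9.1, 6.8, 12.2]
width: 27.8
grasp_force: 30.0
```

```bash
python3 m.py
```

```text
86.32129139848001 1.977 [1.257 1.791 0.337] [-9.1  6.8 12.2] 27.77225503780448
```

Call:
step_arm:
  targets:
    - [[0, 0, 0, 0, 0, 0, 1], [0, 0, 0, 0, 0, 0, 1], [0, 0, 0.5, 0, 0, 0, 1], [0, 0, 0.8, 0, 0, 0, 1], [-0.5, 0, 0.2, 0, 0, 1, 1]]

```text
t: 28.25
ee_pos: [463.2, 186.0, 396.9]
orientation: [-3.14, -0.009, -0.007]
ft_force: [-0.9, -0.8, 0.2]
width: 74.2
grasp_force: 0.0
```

Call:
step_arm:
  targets:
    - [[-1, 0, 0, 0, 0, 1, 1], [-1, 0, 0, 0, 0, 1, 1], [0, 0, 0, 0, 0, 1, 1], [0, 0, 0, 0, 0, 1, 1], [0, 0, 0, 0, 0, 1, 1]]

```text
t: 28.88
ee_pos: [361.6, 185.7, 394.6]
orientation: [3.091, 0.557, 0.0]
ft_force: [-0.3, -0.2, -1.0]
width: 87.6
grasp_force: 0.0
```

Run:
```python
from h import *
d=grab('scene','s4.png');t=grab('top','t4.png')
a=t['pixels'][170:250,325:425];b=d['pixels'][205:325,270:370]
A=cv2.resize(a,None,fx=4,fy=4,interpolation=2);B=cv2.resize(b,None,fx=4,fy=4,interpolation=2)
z=np.zeros((480,800,3),np.uint8);z[:320,:400]=A;z[:,400:]=B;cv2.imwrite('pics/z4.png',z[:,:,::-1])
import h
h.C=np.array([486.5,186.0]);stripe('top',t);h.C=np.array([485.9,182.9]);stripe('scene',d)
```

```text
top red [163.3  52.2] 14
 white [(167, 19, 126), (168, 21, 129), (170, 25, 127), (171, 27, 126)]
 mean 169.2
scene red [162.4  51.4] 22
 white [(164, 29, 135)]
 mean 164.4
```

View pics/z4.png

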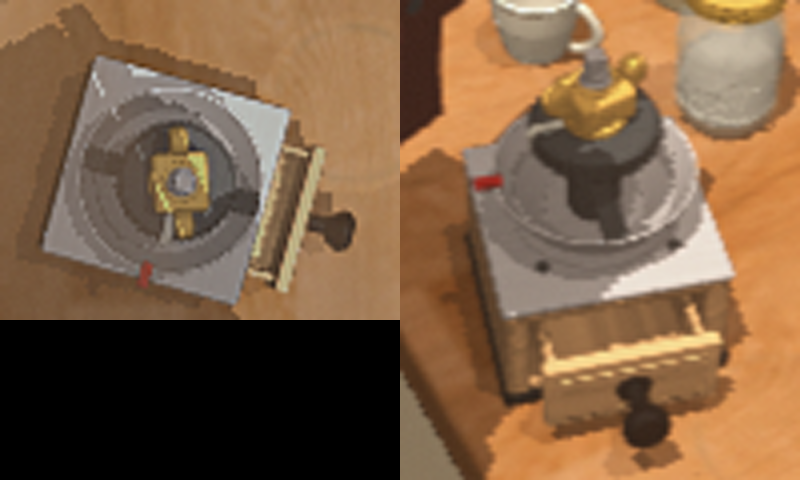

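Top view: nut's wings now at (179,137)-(184,226), i.e. sprung back about 7°, ≈1.08 rad past meeting; stripe unmoved at (166,235). One finer stripe check on the saved unoccluded pictures.

Run:
```python
from h import *
cal={n:get_image(n) for n in('top','scene')}
for n,Cs in(('top',[(486.4,185.9)]),('scene',[(485.9,182.9),(485.9,182.1)])):
  for f,z,lo,hi in((0,132.4,205,260),(2,130.6,140,200),(3,130.5,140,200),(4,130.5,140,200)):
    fn={0:n+'0'}.get(f,n[0]+str(f));g=cv2.imread(f'pics/{fn}.png').min(2).astype(np.float32);d=cal[n]
    for C in Cs:
      out=[]
      for R in(20,23,26,29):
        A=np.arange(lo,hi,.5);p=np.array([proj(d,[C[0]+R*np.cos(np.radians(a)),C[1]+R*np.sin(np.radians(a)),z]) for a in A],np.float32)
        v=cv2.remap(g,p[:,:1],p[:,1:],cv2.INTER_LINEAR)[:,0];w=np.clip(v-v.min()-.5*(v.max()-v.min()),0,None)
        k=v.argmax();s=np.abs(A-A[k])<10;out.append((round(float(np.average(A[s],weights=w[s])),1),int(v.max())))
      # mark
      im=cv2.imread(f'pics/{fn}.png').astype(np.float32);r=np.clip(im[:,:,2]-1.6*np.maximum(im[:,:,1],im[:,:,0]),0,None)
      A=np.arange(140,190,.5);m=[]
      for R in(48,50,52,54):
        p=np.array([proj(d,[C[0]+R*np.cos(np.radians(a)),C[1]+R*np.sin(np.radians(a)),100]) for a in A],np.float32)
        w=cv2.remap(r,p[:,:1],p[:,1:],cv2.INTER_LINEAR)[:,0]
        m.append(round(float((A*w).sum()/(w.sum()+1e-6)),1))
      print(fn,C,out,'mark',m)
```

```text
top0 (486.4, 185.9) [(230.8, 185), (232.8, 196), (233.1, 197), (233.4, 200)] mark [163.6, 163.5, 163.3, 163.2]
t2 (486.4, 185.9) [(172.6, 152), (171.3, 155), (168.7, 168), (170.4, 186)] mark [163.7, 163.3, 163.1, 163.3]
t3 (486.4, 185.9) [(173.0, 93), (173.9, 133), (170.8, 127), (169.3, 136)] mark [163.7, 163.3, 163.0, 163.2]
t4 (486.4, 185.9) [(165.8, 126), (166.9, 125), (168.0, 126), (167.4, 120)] mark [163.7, 163.4, 163.1, 163.2]
scene0 (485.9, 182.9) [(233.3, 233), (233.1, 228), (233.2, 207), (233.0, 194)] mark [162.1, 162.1, 162.0, 162.1]
scene0 (485.9, 182.1) [(231.9, 234), (231.9, 225), (232.1, 202), (232.1, 189)] mark [161.2, 161.2, 161.2, 161.2]
s2 (485.9, 182.9) [(161.2, 161), (162.4, 208), (165.7, 215), (168.0, 180)] mark [162.4, 162.2, 162.0, 162.1]
s2 (485.9, 182.1) [(158.7, 159), (160.6, 203), (163.7, 219), (166.3, 182)] mark [161.5, 161.3, 161.2, 161.3]
s3 (485.9, 182.9) [(159.0, 153), (161.7, 156), (162.2, 155), (163.6, 146)] mark [162.4, 162.2, 162.0, 162.2]
s3 (485.9, 182.1) [(155.7, 159), (159.7, 154), (160.6, 154), (161.8, 148)] mark [161.5, 161.4, 161.2, 161.3]
s4 (485.9, 182.9) [(160.3, 124), (161.7, 122), (162.3, 121), (163.4, 132)] mark [162.4, 162.2, 162.0, 162.1]
s4 (485.9, 182.1) [(157.9, 124), (159.7, 121), (160.7, 121), (161.7, 132)] mark [161.5, 161.4, 161.2, 161.3]
```

Stripe within about 0.03 rad of the mark: accepted. Now the drawer: closed fingers, approach from mill -x.

Call:
step_arm:
  targets:
    - [[0.2, -0.5, 0, 0, 0, 1, 0], [0.4, -0.6, 0, 0, 0, 1, 0], [0.4, -0.6, 0, 0, 0, 1, 0], [0.4, -0.6, 0, 0, 0, 1, 0], [0.28, -0.58, 0, 0, 0, 1, 0]]

```text
t: 29.7
ee_pos: [446.4, 40.7, 394.6]
orientation: [2.949, 1.083, 0.0]
ft_force: [0.6, 0.3, -1.1]
width: 41.3
grasp_force: 0.0
```

Call:
step_arm:
  targets:
    - [[0, 0, -0.5, 0, 0, 1, 0], [0, 0, -0.6, 0, 0, 1, 0], [0, 0, -0.6, 0, 0, 1, 0], [0, 0, -0.4, 0, 0, 1, 0], [0, 0, -0.2, 0, 0, 1, 0]]

```text
t: 30.32
ee_pos: [445.4, 41.7, 278.4]
orientation: [-2.715, -1.579, 0.003]
ft_force: [-0.5, 0.9, 1.6]
width: 0.3
grasp_force: 0.0
```

Call:
step_arm:
  targets:
    - [[0, 0, -0.2, 0, 0, 1, 0], [0, 0, -0.3, 0, 0, 1, 0], [0, 0, -0.4, 0, 0, 1, 0], [0, 0, -0.3, 0, 0, 0.5, 0], [0, 0, -0.2, 0, 0, 0, 0]]

```text
t: 30.95
ee_pos: [445.6, 41.9, 208.9]
orientation: [-2.505, -1.896, 0.001]
ft_force: [-0.9, 0.6, 0.0]
width: 0.4
grasp_force: 0.0
```

```bash
python3 m.py; python3 -c "
from h import *
print(readout.get_obs()['ee_pos'])"
```

```text
164.23652677579122 0.342 [-0.057  0.134  0.011] [-0.9  0.6  0. ] 0.37260911601123975
[445.61778702  41.87089145 208.86081142]
```

Call:
step_arm:
  targets:
    - [[0.045, 0.15, 0, 0, 0, 0, 0], [0.045, 0.15, 0, 0, 0, 0, 0], [0.045, 0.15, 0, 0, 0, 0, 0], [0.045, 0.15, 0, 0, 0, 0, 0], [0.045, 0.15, 0, 0, 0, 0, 0]]

```text
t: 31.58
ee_pos: [457.1, 80.0, 209.9]
orientation: [2.504, 1.897, 0.001]
ft_force: [0.1, -1.0, 0.6]
width: 0.4
grasp_force: 0.5
```

Call:
step_arm:
  targets:
    - [[0.015, 0.05, 0, 0, 0, 0, 0], [0.015, 0.05, 0, 0, 0, 0, 0], [0.015, 0.05, 0, 0, 0, 0, 0], [0.015, 0.05, 0, 0, 0, 0, 0], [0, 0, 0, 0, 0, 0, 0]]

```text
t: 32.2
ee_pos: [459.9, 89.6, 209.7]
orientation: [-2.504, -1.897, -0.0]
ft_force: [0.6, 0.8, -0.2]
width: 0.6
grasp_force: 0.0
```

Call:
step_arm:
  targets:
    - [[0.01, 0.04, 0, 0, 0, 0, 0], [0.01, 0.04, 0, 0, 0, 0, 0], [0.01, 0.03, 0, 0, 0, 0, 0], [0, 0, 0, 0, 0, 0, 0], [0, 0, 0, 0, 0, 0, 0]]

```text
t: 32.83
ee_pos: [461.4, 95.0, 209.7]
orientation: [-2.504, -1.897, -0.0]
ft_force: [0.1, -0.1, -0.2]
width: 0.4
grasp_force: 0.0
```

Run:
```python
from h import *
o=readout.get_obs();print(o['ft_force'],o['ee_pos'])
d=grab('scene','s5.png');t=grab('top','t5.png')
a=t['pixels'][170:250,325:425];b=d['pixels'][205:325,270:370]
A=cv2.resize(a,None,fx=4,fy=4,interpolation=2);B=cv2.resize(b,None,fx=4,fy=4,interpolation=2)
z=np.zeros((480,800,3),np.uint8);z[:320,:400]=A;z[:,400:]=B;cv2.imwrite('pics/z5.png',z[:,:,::-1])
```

```text
[ 0.09371004 -0.14121127 -0.2404013 ] [461.3872343   94.96073754 209.6576011 ]
```

View pics/z5.png

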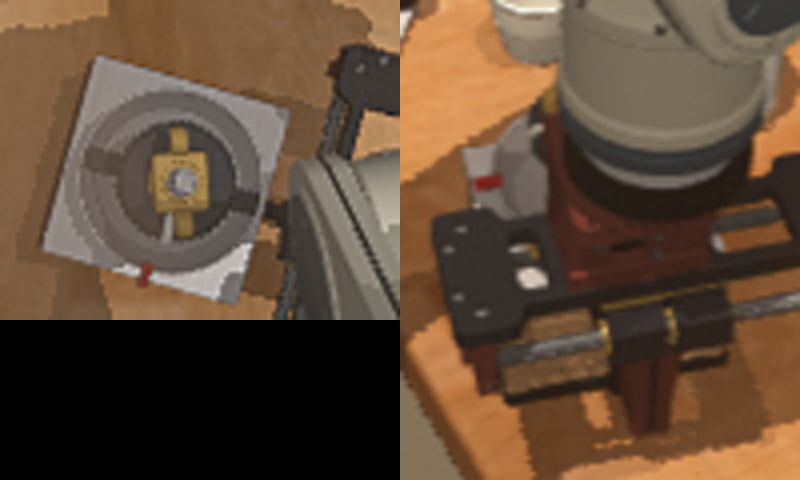

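The drawer front no longer stands out of the box; force is nil, so it likely snapped home. A gentle press further to confirm the stop.

Call:
step_arm:
  targets:
    - [[0.005, 0.02, 0, 0, 0, 0, 0], [0.005, 0.02, 0, 0, 0, 0, 0], [0, 0, 0, 0, 0, 0, 0], [0, 0, 0, 0, 0, 0, 0], [0, 0, 0, 0, 0, 0, 0]]

```text
t: 33.55
ee_pos: [461.6, 95.7, 209.7]
orientation: [2.503, 1.897, -0.003]
ft_force: [-0.5, -13.6, 3.3]
width: 0.5
grasp_force: 6.5
```

Hard stop felt (13.6 N) at 93.5 mm from the axis = 83.5 + half finger: home. Withdraw and check.

Call:
step_arm:
  targets:
    - [[-0.15, -0.5, 0, 0, 0, 0, 0], [-0.2, -0.8, 0, 0, 0, 0, 0], [-0.1, -0.2, 0.5, 0, 0, 0, 0], [0, 0, 1, 0, 0, 0, 0], [0, 0, 1, 0, 0, 0, 0]]

```text
t: 34.17
ee_pos: [439.1, 21.6, 335.8]
orientation: [-2.504, -1.896, 0.001]
ft_force: [1.0, 0.5, 0.7]
width: 0.4
grasp_force: 0.0
```

Call:
step_arm:
  targets:
    - [[0, 0, 1, 0, 0, 0, 0], [0, -0.5, 1, 0, 0, 0, 0], [0, -1, 0, 0, 0, 0, 0], [0, -1, 0, 0, 0, 0, 0], [0, -1, 0, 0, 0, 0, 0]]

```text
t: 34.8
ee_pos: [439.1, -154.5, 435.1]
orientation: [2.503, 1.897, 0.001]
ft_force: [0.6, -0.2, -0.9]
width: 0.8
grasp_force: 0.0
```

Call:
step_arm:
  targets:
    - [[0, -1, 0, 0, 0, 0, 0], [0, -1, 0, 0, 0, 0, 0], [0, 0, 0, 0, 0, 0, 0], [0, 0, 0, 0, 0, 0, 0], [0, 0, 0, 0, 0, 0, 0]]

```text
t: 35.42
ee_pos: [439.3, -252.0, 434.6]
orientation: [-2.502, -1.898, 0.0]
ft_force: [1.1, 0.3, 0.2]
width: 0.6
grasp_force: 0.0
```

Run:
```python
from h import *
d=grab('scene','s6.png');t=grab('top','t6.png')
a=t['pixels'][140:240,225:425]
b=d['pixels'][205:325,270:370]
A=cv2.resize(a,None,fx=2,fy=2,interpolation=2);B=cv2.resize(b,None,fx=4,fy=4,interpolation=2)
z=np.zeros((480,800,3),np.uint8);z[:200,:400]=A;z[:,400:]=B;z[210:450,:400]=cv2.resize(t['pixels'][175:235,325:425],None,fx=4,fy=4,interpolation=2);cv2.imwrite('pics/z6.png',z[:,:,::-1])
```

```text
(no output)
```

View pics/z6.png

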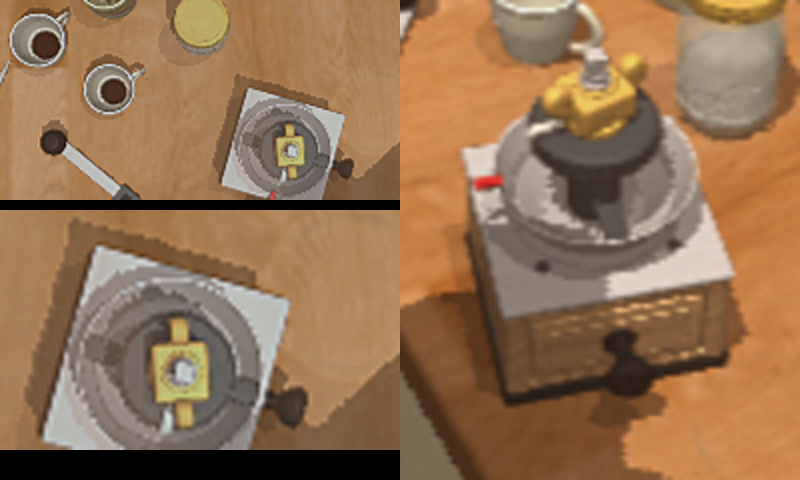

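Drawer flush with the knob at (628,375) in the scene crop; cups, jar and crank unmoved; stripe at (165,420) pointing to the mark. One last stripe figure in this good light.

Run:
```python
import h
from h import *
for n,C in(('top',(486.4,185.9)),('scene',(485.9,182.9))):
    d=get_image(n);h.C=np.array(C);stripe(n,d,130.5)
```

```text
top red [163.1  51.7] 15
 white [(163, 22, 165), (168, 21, 130), (164, 24, 190), (169, 23, 197), (165, 26, 187), (170, 25, 199), (162, 28, 132), (166, 28, 186), (171, 27, 199), (164, 30, 158), (167, 30, 189), (171, 29, 173)]
 mean 167.1
scene red [162.4  50.9] 20
 white [(154, 21, 149), (154, 19, 148), (159, 29, 173), (159, 27, 200), (160, 25, 202), (160, 23, 202), (161, 21, 180), (163, 31, 172), (164, 29, 210), (165, 27, 201), (166, 26, 179), (167, 24, 153), (169, 30, 160)]
 mean 162.0
```

```bash
python3 -c "
from h import *
print(ctrl.close_job())"
```

```text
the job is handed in; nothing more can be done
None
```

I handed the job in at about 35 s. The stripe stands at the red mark to within about 2° by camera, probably slightly short. The wing nut is tightened onto the wheel at roughly 1.1 rad past meeting, estimated from torque and its spring-back. The drawer is home against its stop, and the crank, cups and jar were not touched.

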